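Pull the tall sample cases from the filing rack and stack them on the carrier tray

TASK

Clear every tall sample case out of the packed row in the clear filing rack, leaving the low cases standing in it: tip each one forward by the finger groove in its top until it comes out of the row onto the rubber apron (do not hoist it straight up), then lift it and build a single square column of cases, lying flat one on another, on the rubber pad of the steel tray, each lined up lengthwise with the pad. Leave the tube rack, vial rack and wash bottle undisturbed.

Things in the scene. Friction and masses are not known exactly. Their poses are not given: they have to be found in the camera images.
- rack: fixed clear acrylic rack. Origin at bench level in the middle of the row's front line (case fronts 1.5 mm behind it); x back into the row, y along it. Cases stand facing -x in six places 63.5 mm apart, y -158.75 to +158.75, 1.5 mm between neighbours, in any order, some empty. Back panel 1.5 mm behind the cases, top 118 mm above the bench; side cheeks at y +-198, top 96 mm
- apron (a point): centre of the rubber-faced apron, 74 mm in front of the row's front line, on the top face of the rack's 6 mm thick floor plate, which carries the row and runs on level to 148 mm in front of that line
- T1: tall blue case (3 or 4 of T1..T4 present), 0.24 to 0.43 kg: x 56 mm deep, y 62 mm wide, z 124 mm tall; origin under the middle of its foot, front face (label) at x -28. Finger groove across the whole top: 44 mm front to back, 9 mm deep (floor at z 115), between 6 mm thick front and rear lips. Pulled by the groove it pivots on its front foot edge; past 24 degrees it falls forward onto the finger
- T2: tall blue case (3 or 4 of T1..T4 present), 0.24 to 0.43 kg: x 56 mm deep, y 62 mm wide, z 124 mm tall; origin under the middle of its foot, front face (label) at x -28. Finger groove across the whole top: 44 mm front to back, 9 mm deep (floor at z 115), between 6 mm thick front and rear lips. Pulled by the groove it pivots on its front foot edge; past 24 degrees it falls forward onto the finger
- T3: tall blue case (3 or 4 of T1..T4 present), 0.24 to 0.43 kg: x 56 mm deep, y 62 mm wide, z 124 mm tall; origin under the middle of its foot, front face (label) at x -28. Finger groove across the whole top: 44 mm front to back, 9 mm deep (floor at z 115), between 6 mm thick front and rear lips. Pulled by the groove it pivots on its front foot edge; past 24 degrees it falls forward onto the finger
- T4: tall blue case (3 or 4 of T1..T4 present), 0.24 to 0.43 kg: x 56 mm deep, y 62 mm wide, z 124 mm tall; origin under the middle of its foot, front face (label) at x -28. Finger groove across the whole top: 44 mm front to back, 9 mm deep (floor at z 115), between 6 mm thick front and rear lips. Pulled by the groove it pivots on its front foot edge; past 24 degrees it falls forward onto the finger
- T1_mid (a point): centre of the case T1, 62 mm above its foot
- T2_mid (a point): centre of the case T2, 62 mm above its foot
- T3_mid (a point): centre of the case T3, 62 mm above its foot
- T4_mid (a point): centre of the case T4, 62 mm above its foot
- S1: low blue case that stays in the row: same make and groove, 56 mm deep (x), 62 mm wide (y), only 92 mm tall (z), 0.26 kg. Origin under the middle of its foot
- S2: low blue case that stays in the row: same make and groove, 56 mm deep (x), 62 mm wide (y), only 92 mm tall (z), 0.26 kg. Origin under the middle of its foot
- tray: fixed flat steel carrier tray without a rim, 230 mm (x) by 180 mm (y), 4 mm thick. Origin at bench level under its centre, z up. In its middle a black rubber pad 130 mm (x) by 68 mm (y), about the size of one lying tall case: the column goes here, the cases' long (z) axis along the tray's x, either way round
- pad (a point): centre of the top face of the tray's rubber pad, 6 mm above the bench
- tubes: bystander: loose black plastic tube rack, 100 by 200 mm, with purple-capped tubes, 85 mm high in all; origin at the centre of its underside
- vials: bystander: loose red plastic vial rack, 85 by 150 mm, with white-capped vials, 57 mm high in all; origin at the centre of its underside
- wash: bystander: loose white wash bottle with a blue cap, 72 mm across, 165 mm high; origin at the centre of its underside

How it is judged:
At the end, for the whole second after the job is handed in: Every tall case present lies flat (within 6 degrees), at rest, in one column on the pad, centre within 15 mm of the pad's centre seen from above, long axis within 8.6 degrees of the tray's x; the low cases still stand upright in the row (within 7 degrees, at most 30 mm out of line) (horizontal distance between each of T1_mid, T2_mid, T3_mid, T4_mid and pad below 0.015 m and angle between the z axis of each of T1, T2, T3, T4 and the x axis of tray, either way round below 0.15 rad and angle between T1's own z axis and vertical between 1.47 and 1.67 rad and height (world z) of each of T1, T2, T3, T4 below 0.26 m and linear speed of each of T1, T2, T3, T4, S1, S2 below 0.02 m/s and angle between T2's own z axis and vertical between 1.47 and 1.67 rad and angle between T3's own z axis and vertical between 1.47 and 1.67 rad and angle between T4's own z axis and vertical between 1.47 and 1.67 rad and angle between each of S1, S2's own z axis and vertical below 0.12 rad and x of S1 in the frame of rack between 0 and 0.06 m and height (world z) of each of S1, S2 below 0.02 m and x of S2 in the frame of rack between 0 and 0.06 m); the robot touches nothing.
It fails at once if a tall case is hoisted upright, straight up, out of the row instead of being tipped out by its top ((angle between T1's own z axis and vertical below 0.3 rad and height (world z) of T1 above 0.046 m and x of T1 in the frame of rack above -0.03 m) or (angle between T2's own z axis and vertical below 0.3 rad and height (world z) of T2 above 0.046 m and x of T2 in the frame of rack above -0.03 m) or (angle between T3's own z axis and vertical below 0.3 rad and height (world z) of T3 above 0.046 m and x of T3 in the frame of rack above -0.03 m) or (angle between T4's own z axis and vertical below 0.3 rad and height (world z) of T4 above 0.046 m and x of T4 in the frame of rack above -0.03 m)).
It fails at once if a low case is taken out of the row ((height (world z) of S1 above 0.064 m or angle between S1's own z axis and vertical above 0.9 rad) or (height (world z) of S2 above 0.064 m or angle between S2's own z axis and vertical above 0.9 rad)).
It fails at once if one of the bystanders (tube rack, vial rack, wash bottle) is tipped over or shoved more than 50 mm (angle between any of tubes, vials, wash's own z axis and vertical above 0.5 rad or distance of any of tubes, vials, wash from where it was at the start of the episode above 0.05 m).
Of T1, T2, T3, T4 only 3 to 4 are there at a start; the rules pass over those that are not, and their reading is None.
At some moment in a run one of T1, T2, T3, T4 may be knocked a few centimetres aside while the robot is not near it.
Once in a run the grip may slacken for a moment while it holds something.
It also fails if it takes over 210 s, if anything falls off the work surface, if the arm or the gripper's body presses on something with over 40 N, if the wrist force passes 120 N, or if a joint passes its speed limit or range.

ROBOT

A 7-joint arm with a two-finger parallel gripper is mounted at the origin on the work surface. World frame = base frame: x ahead of the robot, y to its left, z up, the work surface at z = 0. Lengths are in m, angles in rad, forces in N, time in s.
With the tool pointing down it reaches from about 0.425 to 0.95 m from the base axis. Payload 16.7 kg.
Tool frame: the origin (TCP) lies at the very end of the fingers, on their centre line; the grasp point (between the pads) lies robot.tcp_to_grasp behind it (robot.tcp_to_grasp is the distance from the TCP to the grasp point, in m); z points along the fingers, y is the line along which they close (so a half turn about z gives the same grasp; the last joint's range is limited). The gripper opens to 94 mm and grips with 3 to 60 N. Pads are 16 mm wide; open, the fingers measure 119 mm over their backs; the gripper's body (75 mm by 177 mm) begins 78 mm behind the grasp point.
Start: joints at [1.067, 0.426, 0.074, 1.606, -0.034, 1.111, -0.067], TCP at [0.234, -0.633, 0.205] pointing down, gripper open.
Joint ranges: [-2.85, 2.85], [-0.5, 2.14], [-1.23, 1.37], [0.21, 2.46], [-1.02, 4.16], [0.16, 2.05], [-2.73, 2.73]. Speed limits (rad/s): [1.89, 1.89, 2.39, 2.39, 3.01, 3.01, 3.01].

INTERFACE

Orientations are given as a 3x3 rotation matrix whose columns are the frame's x, y, z axes.
In Python, from rig import robot gives the robot as it stands. Calls block until the motion is done:
- robot.move_ptp(position, orientation): joint-space move of the TCP to a pose.
- robot.move_l(position, ori=None, max_speed=0.15, stop_force=None): straight line of the TCP; ori=None keeps the orientation; max_speed is the mean speed in m/s. With stop_force (N) it stops when the force on the tool has changed by that much, and returns True; else False.
- robot.move_j(angles): joint-space move.
- robot.ungrasp() and robot.clamp(): open the fingers fully, or close them until they stop; the grip force is fixed at half the most.
- robot.wait(seconds).
- robot.inverse_kinematics(position, orientation): joint angles nearest the present ones, or None.
- robot.grab_frame(name): name is "side" or "top"; returns a dict with "image" (400x640x3 uint8, red, green, blue), "fov_y" (degrees; the focal length in pixels is half the picture's height over the tangent of half this angle, whatever the lens; pixels are square), "cx", "cy" (the principal point, pixels), "eye" and "orientation" of the camera in the world. Camera axes: x right, y down, z forward; pixel columns grow to the right and rows downward; lengths in m; the calibration is good to about 2 mm. A picture is of the moment at which its call begins. There is no depth.
A pose or a line that the arm cannot do raises robot.MotionError and nothing moves.
- robot.sign_off(): hands the job in; it is judged then, once.
Readings, each from a call of its own:
- robot.read_time(): time.
- robot.read_joints(): joint angles.
- robot.read_qd(): joint speeds.
- robot.read_joint_efforts(): joint torques, N m.
- robot.read_tool_pos(): TCP position.
- robot.read_ee_rot(): TCP orientation.
- robot.read_wrist_force(): force on the tool from outside, world axes, zero at the start.
- robot.read_wrist_torque(): the same for the moment, N m.
- robot.read_gripper_width(): finger opening in m.
- robot.read_finger_force(): force on a finger pad.
Only numpy, scipy, OpenCV 4.12 (cv2) and the standard library are available. Lean on these libraries where they do the work, as an engineer would, in place of code of your own. Each camera call takes 0.05 s, during which the arm holds its last target. There are 200 camera calls.

## Working session

There is one attempt and no reset: what is moved stays moved. The work goes in short steps, each a Python script; the robot and the scene stay as the last script left them, time stands still between calls to the robot, and variables do not carry over. Pictures are saved under pics/ and viewed, at most 14 in all, crops included, and the job is handed in when it is done.

```bash
mkdir -p pics; ls
python3 - <<'E'
from rig import robot
import cv2,numpy as np
for n in("side","top"):
    f=robot.grab_frame(n); cv2.imwrite(f"pics/{n}0.png",f["image"][...,::-1])
    print(n,f["fov_y"],f["cx"],f["cy"],np.round(f["eye"],4),np.round(f["orientation"],4).tolist())
print(robot.tcp_to_grasp,robot.read_time(),robot.read_tool_pos(),robot.read_ee_rot())
E
```

```text
pics
rig.py
side 44.72572448370471 323.9144457522026 200.88493804776616 [0.0988 1.1063 0.7223] [[-0.9213, -0.1827, 0.3434], [-0.3885, 0.4738, -0.7903], [-0.0184, -0.8615, -0.5075]]
top 51.56665776493332 317.2686166580564 199.02217632793054 [0.4142 0.062  1.1207] [[-0.026, -0.9941, 0.105], [-0.999, 0.0298, 0.0344], [-0.0373, -0.104, -0.9939]]
0.0188 0.1 [ 0.2343061  -0.63261622  0.20488374] [[ 9.37731911e-01  3.47359511e-01 -4.83293798e-04]
 [ 3.47359831e-01 -9.37731388e-01  9.96089823e-04]
 [-1.07198490e-04 -1.10194206e-03 -9.99999387e-01]]
```

View pics/side0.png

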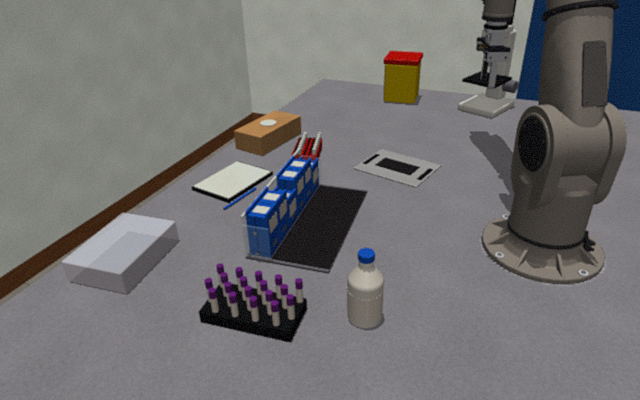

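View pics/top0.png

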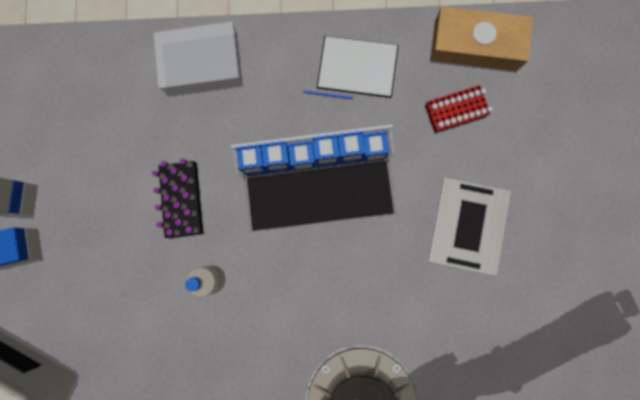

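The top view shows the row with six cases at (250..376, 150), the apron below it, the tray pad at (470,226), the tube rack at (180,200), the wash bottle at (200,283) and the vials at (459,109). The row needs a closer look.

Run:
```python
import cv2,numpy as np
s=cv2.imread("pics/side0.png");t=cv2.imread("pics/top0.png")
a=cv2.resize(s[130:275,235:375],None,fx=4,fy=4,interpolation=cv2.INTER_CUBIC)
b=cv2.resize(t[115:240,225:405],None,fx=4.4,fy=4.4,interpolation=cv2.INTER_CUBIC)
cv2.imwrite("pics/s1.png",a);cv2.imwrite("pics/t1.png",b)
```

```text
(no output)
```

View pics/s1.png

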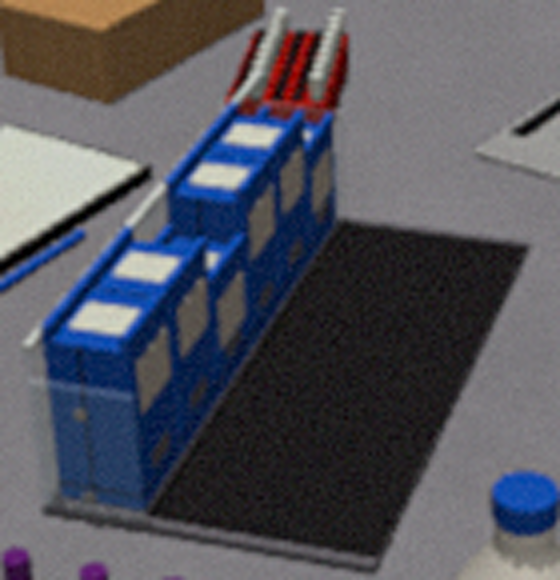

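View pics/t1.png

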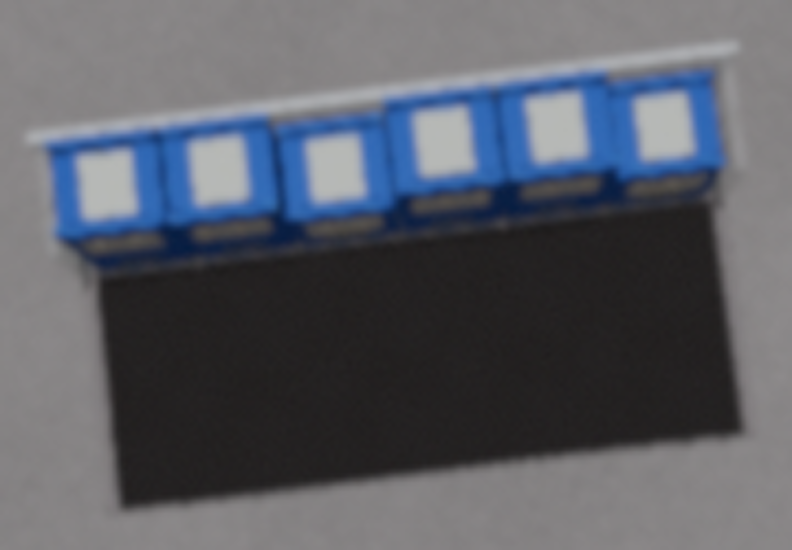

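The side view makes the order from +y (left in the top view): tall, tall, low, tall, tall, low, with groove labels at top-crop (107,185), (220,170), (336,167), (445,142), (558,128), (665,126). I'll triangulate the labels, the apron corners and the pad.

```bash
cat > h.py <<'E'
import cv2,numpy as np
from rig import robot
def load(n):
    return robot.grab_frame(n)
def K(f):
    F=f["image"].shape[0]/2/np.tan(np.radians(f["fov_y"])/2); return F
def ray(f,p):
    d=np.array([(p[0]-f["cx"])/K(f),(p[1]-f["cy"])/K(f),1.]); d=f["orientation"]@d; return d/np.linalg.norm(d)
def onz(f,p,z):
    d=ray(f,p); e=np.array(f["eye"]); return e+d*(z-e[2])/d[2]
def tri(fs,ps):
    A=np.zeros((3,3));b=np.zeros(3)
    for f,p in zip(fs,ps):
        d=ray(f,p);P=np.eye(3)-np.outer(d,d);A+=P;b+=P@np.array(f["eye"])
    x=np.linalg.solve(A,b)
    r=[np.linalg.norm(np.cross(x-np.array(f["eye"]),ray(f,p))) for f,p in zip(fs,ps)]
    return x,sum(r)
def proj(f,P):
    c=(np.asarray(P)-f["eye"])@np.array(f["orientation"]); return c[:2]/c[2]*K(f)+[f["cx"],f["cy"]]
def blobs(mask,amin,amax=1e9):
    n,l,s,c=cv2.connectedComponentsWithStats(mask.astype(np.uint8))
    return [(c[i],s[i],l==i) for i in range(1,n) if amin<=s[i,4]<=amax]
E
python3 - <<'E'
from h import *
S=load("side");T=load("top")
for n,f,(r0,r1,c0,c1) in(("s",S,(130,275,235,375)),("t",T,(115,240,225,405))):
    im=f["image"][r0:r1,c0:c1].astype(int)
    m=(im.min(2)>115)
    for c,s,_ in blobs(m,15,600): print(n,np.round(c+[c0,r0],1),s[2:5])
def quad(m,off):
    c=max(cv2.findContours(m.astype(np.uint8),cv2.RETR_EXTERNAL,cv2.CHAIN_APPROX_NONE)[0],key=cv2.contourArea)
    c=cv2.convexHull(c)
    for e in np.arange(.01,.1,.005):
        a=cv2.approxPolyDP(c,e*cv2.arcLength(c,True),True)
        if len(a)==4: return a[:,0]+off
for n,f,rois in(("s",S,((170,275,260,375),(150,185,372,425))),("t",T,((160,235,240,400),(195,255,445,495)))):
    for r0,r1,c0,c1 in rois:
        im=f["image"][r0:r1,c0:c1].astype(int); q=quad(im.max(2)<60,[c0,r0]); print(n,q.tolist())
        z=.006; print(np.round([onz(f,p,z) for p in q],4).tolist())
E
```

```text
s [297.6 163.5] [14  6 66]
s [289.4 173.5] [14  6 73]
s [271.2 196.3] [17  8 95]
s [260.6 209.2] [ 18   9 108]
t [351.1 143.5] [ 15  16 202]
t [375.5 143.4] [ 14  16 190]
t [325.5 146.7] [ 14  16 198]
t [274.3 153.4] [ 14  16 197]
t [300.8 152.8] [ 14  16 188]
t [248.8 156.6] [ 14  16 196]
s [[366, 192], [330, 268], [272, 258], [309, 190]]
[[0.4864, -0.1024, 0.006], [0.4492, 0.2723, 0.006], [0.5949, 0.2881, 0.006], [0.6507, -0.0525, 0.006]]
s [[376, 164], [386, 158], [418, 167], [410, 174]]
[[0.5157, -0.2934, 0.006], [0.498, -0.3493, 0.006], [0.3812, -0.3206, 0.006], [0.3932, -0.2629, 0.006]]
t [[385, 161], [392, 212], [253, 229], [253, 174]]
[[0.6303, -0.0863, 0.006], [0.491, -0.099, 0.006], [0.4557, 0.2766, 0.006], [0.6062, 0.2751, 0.006]]
t [[483, 205], [477, 250], [456, 246], [462, 202]]
[[0.5027, -0.3408, 0.006], [0.3842, -0.3172, 0.006], [0.3961, -0.2631, 0.006], [0.5124, -0.286, 0.006]]
```

Run:
```python
from h import *
S=load("side");T=load("top")
L=[]
for t,s in (((248.8,156.6),(260.6,209.2)),((274.3,153.4),(271.2,196.3)),((325.5,146.7),(289.4,173.5)),((351.1,143.5),(297.6,163.5))):
    x,r=tri([T,S],[t,s]);print(np.round(x,4),round(r,4)); L.append(onz(T,t,.121))
for a in L: print(np.round(a,4))
# low ones at top z=.083+.006
for t in((300.8,152.8),(375.5,143.4)): print('low',np.round(onz(T,t,.089),4))
def sub(f,rois):
    r0,r1,c0,c1=rois
    g=255-f["image"][r0:r1,c0:c1].max(2)
    m=f["image"][r0:r1,c0:c1].max(2)<75
    b=max(blobs(m,50),key=lambda b:b[1][4]);return b[0]+[c0,r0]
pt,ps=sub(T,(195,255,445,495)),sub(S,(155,182,374,424))
print('pad',pt,ps,tri([T,S],[pt,ps]),onz(T,pt,.006),onz(S,ps,.006))
# tray steel outline from top
im=T["image"][160:290,415:525].astype(int)
m=im.min(2)>135; m=cv2.morphologyEx(m.astype(np.uint8),cv2.MORPH_CLOSE,np.ones((5,5)))
b=max(blobs(m,500),key=lambda b:b[1][4]); c=cv2.findContours(b[2].astype(np.uint8),0,1)[0][0]
r=cv2.minAreaRect(c); q=[onz(T,p+[415,160],.004) for p in cv2.boxPoints(r)]
q=np.array(q);print('tray',q.round(4).tolist(),q.mean(0).round(4)); 
e=q-np.roll(q,1,0);print(np.linalg.norm(e,axis=1).round(4),np.degrees(np.arctan2(e[:,1],e[:,0])).round(2))
np.set_printoptions(suppress=True)
```

```text
[0.6297 0.2627 0.1228] 0.0003
[0.6354 0.1993 0.1229] 0.0007
[0.6478 0.0729 0.1231] 0.0006
[0.6535 0.0099 0.1231] 0.0008
[0.6303 0.2631 0.121 ]
[0.6361 0.1997 0.121 ]
[0.6486 0.073  0.121 ]
[0.6544 0.0099 0.121 ]
low [0.6425 0.1365 0.089 ]
low [ 0.6602 -0.0533  0.089 ]
pad [469.76135352 225.59661621] [397.21875    165.95454545] (array([ 0.44751601, -0.30271935,  0.00641913]), np.float64(0.002908764534558411)) [ 0.44892596 -0.30244224  0.006     ] [ 0.44636017 -0.30409506  0.006     ]
tray [[0.3494, -0.185, 0.004], [0.5972, -0.2424, 0.004], [0.5578, -0.4255, 0.004], [0.3131, -0.3648, 0.004]] [ 0.4544 -0.3044  0.004 ]
[0.1834 0.2543 0.1874 0.2521] [  78.58  -13.02 -102.14  166.07]
```

Label heights come out at 0.123 m (expected 0.121), spacing at 63.5 mm, and the row matches the apron. Next I'll refine the tray yaw, write the motion helpers and check reach.

```bash
cat >> h.py <<'E'
YAW=0.0937; O=np.array([.6158,.1020]); XA=np.array([np.cos(YAW),np.sin(YAW)]); YA=np.array([-XA[1],XA[0]])
SLOTS=[.15875,.09525,-.03175,-.09525]
def W(x,y,z): return np.array([*(O+x*XA+y*YA),z])
def inrack(p): d=np.asarray(p)[:2]-O; return d@XA,d@YA
def Rt(yaw,phi=0.):
    c,s=np.cos(yaw),np.sin(yaw); cp,sp=np.cos(phi),np.sin(phi)
    x=np.array([c*cp,s*cp,sp]); z=np.array([c*sp,s*sp,-cp]); return np.column_stack([x,np.cross(z,x),z])
PIV=np.array([.0015,.006])
def rot(v,t): c,s=np.cos(t),np.sin(t); return np.array([v[0]*c-v[1]*s,v[1]*c+v[0]*s])
def p1(t):  # pull by front lip, tool pitched with the case
    f=np.array([-np.cos(t),-np.sin(t)]); return PIV+rot((.006,.118),t)-.008*f,t
def p2(t,phi):  # rear lip rests on finger
    a=np.array([np.sin(phi),-np.cos(phi)]);f=np.array([-np.cos(phi),-np.sin(phi)])
    return PIV+rot((.050,.124),t)+.008*a+.008*f,phi
def tip_path(phimax=34):
    P=[p1(np.radians(d)) for d in range(0,phimax+1,6 if phimax==30 else 17)]
    P=[p1(np.radians(d)) for d in np.linspace(0,phimax,6)]
    return P+[p2(np.radians(d),np.radians(phimax)) for d in (46,55,64,73,81)]
E
python3 - <<'E'
from h import *
np.set_printoptions(suppress=True,precision=4)
for pm in (34,25):
  for y in SLOTS:
    print(pm,y,[robot.inverse_kinematics(W(q[0],y,q[1]),Rt(YAW,ph)) is not None for q,ph in tip_path(pm)])
print([q.round(3).tolist() for q,ph in tip_path()])
for n,roi in(("top",(195,255,445,495)),("side",(155,182,374,424))):
    f=load(n); r0,r1,c0,c1=roi; m=f["image"][r0:r1,c0:c1].max(2)<75
    b=max(blobs(m,50),key=lambda b:b[1][4])[2]; v,u=np.nonzero(b)
    P=np.array([onz(f,(a+c0,c+r0),.006)[:2] for a,c in zip(u,v)]); C=np.cov(P.T); w,V=np.linalg.eigh(C)
    print(n,P.mean(0),np.degrees(np.arctan(V[1,1]/V[0,1])),np.sqrt(12*w))
T=load("top")
for n,p,z in(("tubes",(180,198),.05),("vials",(459,109),.05),("washcap",(193,285),.165)): print(n,onz(T,p,z))
for z in(.03,.1,.2,.35): print(z,robot.inverse_kinematics(np.array([.448,-.303,z]),Rt(np.radians(-12.5))) is not None)
E
```

```text
34 0.15875 [True, True, True, True, True, False, False, False, True, True, True]
34 0.09525 [True, True, True, True, True, False, False, False, True, True, False]
34 -0.03175 [True, True, True, True, True, False, False, False, False, False, False]
34 -0.09525 [True, True, True, True, True, False, False, False, False, False, False]
25 0.15875 [True, True, True, True, True, True, True, True, True, True, True]
25 0.09525 [True, True, True, True, True, True, True, True, True, True, True]
25 -0.03175 [True, True, True, True, True, True, True, True, True, True, False]
25 -0.09525 [True, True, True, True, True, True, True, True, True, True, True]
[[0.016, 0.124], [0.001, 0.125], [-0.013, 0.124], [-0.027, 0.121], [-0.04, 0.117], [-0.053, 0.112], [-0.055, 0.117], [-0.074, 0.107], [-0.09, 0.094], [-0.105, 0.079], [-0.115, 0.064]]
top [ 0.4491 -0.3025] -13.529490116126667 [0.063  0.1239]
side [ 0.4467 -0.3043] -13.789521032692729 [0.0664 0.1282]
tubes [0.5409 0.4609 0.05  ]
vials [ 0.7539 -0.2797  0.05  ]
washcap [0.3251 0.386  0.165 ]
0.03 True
0.1 True
0.2 True
0.35 True
```

```bash
cat >> h.py <<'E'
TY=np.radians(-13.6); PAD=np.array([.448,-.3033])
def p1(t,phi):
    f=np.array([-np.cos(phi),-np.sin(phi)]); return PIV+rot((.006,.118+.016*np.sin(t-phi)),t)-.008*f,phi
def tip_path():
    r=np.radians
    return [p1(r(d),r(min(d,22))) for d in (0,7,14,21,26,31)]+[p2(r(d),r(ph)) for d,ph in ((46,22),(55,18),(64,14),(73,10),(81,8))]
def tip(y):
    R=Rt(YAW)
    robot.move_ptp(W(.0295,y,.25),R); robot.clamp()
    robot.move_l(W(.0295,y,.145),R,.15)
    hit=robot.move_l(W(.0295,y,.117),R,.03,stop_force=4); z=robot.read_tool_pos()[2]; print('groove contact',hit,z)
    z=min(max(z,.119),.124)+.003
    robot.move_l(W(.0295,y,z),R)
    for i,(q,ph) in enumerate(tip_path()):
        robot.move_l(W(q[0],y,q[1]),Rt(YAW,ph),.05); print(i,np.round(robot.read_wrist_force(),1),end=' ')
    p=robot.read_tool_pos(); Rn=Rt(YAW,np.radians(8))
    robot.move_l(p+np.array([*(-.03*XA),.01]),Rn,.1)
    robot.move_l(robot.read_tool_pos()+[0,0,.15],Rt(YAW),.2)
    print('t',robot.read_time())
E
python3 - <<'E'
from h import *
for y in SLOTS: print([robot.inverse_kinematics(W(q[0],y,q[1]),Rt(YAW,ph)) is not None for q,ph in tip_path()],robot.inverse_kinematics(W(-.15,y,.07),Rt(YAW,.14)) is not None)
tip(SLOTS[0])
for n in("side","top"): cv2.imwrite(f"pics/{n}2.png",load(n)["image"][...,::-1])
E
```

```text
[True, True, True, True, True, True, True, True, True, True, True] True
[True, True, True, True, True, True, True, True, True, True, True] True
[True, True, True, True, True, True, True, True, True, True, True] True
[True, True, True, True, True, True, True, True, True, True, True] True
groove contact True 0.12136599406030037
0 [ 1.2  0.7 -0.3] 1 [ 0.6 -0.8  0.9] 2 [1.6 0.7 0. ] 3 [0.1 0.5 0.6] 4 [0.  0.9 1.2] 5 [0.4 0.2 0.9] 6 [-1.5 -0.   1. ] 7 [-1.6 -0.   0.2] 8 [-2.1 -0.8 -0.1] 9 [-2.6 -0.9  0. ] 10 [-2.9 -0.2 -0.1] t 13.5833
```

Run:
```python
import cv2,numpy as np
s=cv2.imread("pics/side2.png")[120:320,200:400];t=cv2.imread("pics/top2.png")[100:300,180:400]
cv2.imwrite("pics/c2.png",np.hstack([cv2.resize(s,(390,390)),cv2.resize(t,(400,390))]))
```

```text
(no output)
```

View pics/c2.png

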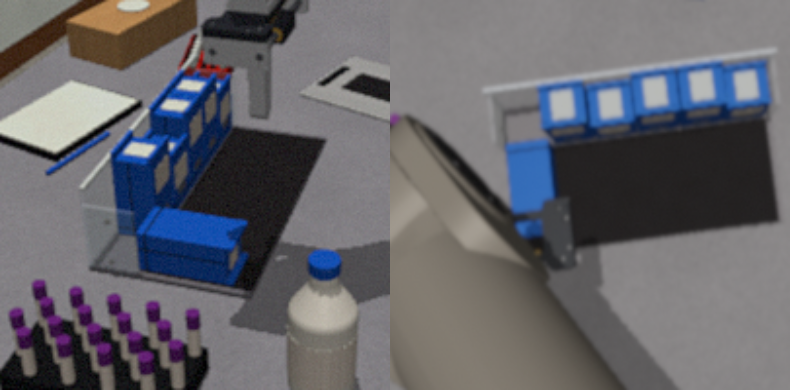

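The tall case from slot +158 lies flat on the apron, foot towards the row (side crop (190,245), top crop (530,190)). The other five stand. I'll park the arm and measure the lying case.

```bash
cat >> h.py <<'E'
def park(): robot.move_ptp(np.array([.46,-.30,.40]),Rt(TY))
def blue(f,thr):
    im=f["image"].astype(int); return (im[...,2]>thr)&(im[...,2]-im[...,0]>60)
def lying(f,y,z=.062,thr=150):
    m=blue(f,thr); v,u=np.nonzero(m); P=np.array([onz(f,(a,b),z)[:2] for a,b in zip(u,v)])
    d=P-O; r=np.column_stack([d@XA,d@YA]); k=(r[:,0]>-.2)&(r[:,0]<.03)&(abs(r[:,1]-y)<.10)
    mm=np.zeros(m.shape,np.uint8); mm[v[k],u[k]]=1; mm=cv2.morphologyEx(mm,cv2.MORPH_OPEN,np.ones((3,3)))
    b=max(blobs(mm,30),key=lambda b:b[1][4])[2]; v,u=np.nonzero(b)
    P=np.array([onz(f,(a,c),z)[:2] for a,c in zip(u,v)]).astype(np.float32)
    (c,s,_)=cv2.minAreaRect(P*1000); bx=cv2.boxPoints(cv2.minAreaRect(P*1000))
    e=[bx[1]-bx[0],bx[2]-bx[1]]; e=max(e,key=np.linalg.norm); a=(np.arctan2(e[1],e[0])+np.pi/2)%np.pi-np.pi/2
    return np.array(c)/1000,np.sort(s),a,len(u)
E
python3 - <<'E'
from h import *
park(); T=load("top"); S=load("side")
for thr in(110,140,170): print(thr,lying(T,SLOTS[0],thr=thr)); 
print(lying(S,SLOTS[0],thr=90))
cc=T["image"][150:230,225:300]; cv2.imwrite("pics/c3.png",cv2.resize(cc[...,::-1],None,fx=6,fy=6))
print(W(-.06,SLOTS[0],0),robot.read_time())
E
```

```text
110 (array([0.53883887, 0.2530061 ]), array([ 63.47735596, 127.03079987]), np.float32(0.09588158), 1173)
140 (array([0.53983606, 0.25411594]), array([ 61.23204803, 124.70153046]), np.float32(0.09299731), 1123)
170 (array([0.53413879, 0.25424283]), array([ 57.44240189, 107.27313995]), np.float32(0.08834946), 906)
(array([0.53989984, 0.2541601 ]), array([ 67.82220459, 128.62400818]), np.float32(0.107252836), 846)
[0.54121008 0.25443984 0.        ] 15.8417
```

View pics/c3.png

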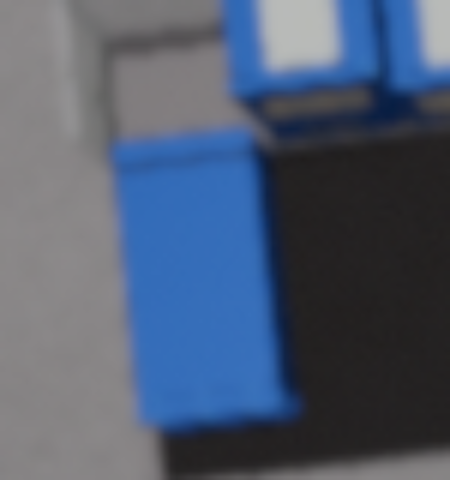

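```bash
cat >> h.py <<'E'
def pick_place(c,a,n,off=(0,0)):
    R=Rt(a); robot.move_ptp(np.array([*c,.17]),R); robot.ungrasp()
    robot.move_l(np.array([*c,.018]),R,.12); robot.clamp(); w=robot.read_gripper_width()
    print('width',w,'F',robot.read_finger_force())
    if abs(w-.062)>.004: return False
    zt=.20+.056*n
    robot.move_l(np.array([*c,zt]),R,.15)
    Rp=Rt(TY); pt=PAD+np.array(off); ze=.018+.056*n
    robot.move_ptp(np.array([*pt,zt]),Rp); print('carry width',robot.read_gripper_width(),robot.read_finger_force())
    robot.move_l(np.array([*pt,ze+.025]),Rp,.12)
    hit=robot.move_l(np.array([*pt,ze-.004]),Rp,.03,stop_force=5); print('contact',hit,robot.read_tool_pos()[2],'expected',ze)
    robot.ungrasp(); robot.move_l(np.array([*pt,zt+.06]),Rp,.15); print('t',robot.read_time())
    return True
def column(f,n,thr=140):  # top face of the column after n cases
    z=.006+.056*n; m=blue(f,thr); v,u=np.nonzero(m); P=np.array([onz(f,(a,b),z)[:2] for a,b in zip(u,v)])
    k=np.linalg.norm(P-PAD,axis=1)<.13; mm=np.zeros(m.shape,np.uint8); mm[v[k],u[k]]=1
    b=max(blobs(mm,30),key=lambda b:b[1][4])[2]; v,u=np.nonzero(b)
    P=np.array([onz(f,(a,c),z)[:2] for a,c in zip(u,v)]).astype(np.float32)
    q=cv2.minAreaRect(P*1000); bx=cv2.boxPoints(q); e=max([bx[1]-bx[0],bx[2]-bx[1]],key=np.linalg.norm)
    return np.array(q[0])/1000-PAD,np.sort(q[1]),np.degrees((np.arctan2(e[1],e[0])+np.pi/2)%np.pi-np.pi/2-TY)
E
python3 - <<'E'
from h import *
print(pick_place((.5398,.2541),.0937,0))
tip(SLOTS[1])
T=load("top"); S=load("side")
print('col',column(T,1))
for n,f in(("side",S),("top",T)): cv2.imwrite(f"pics/{n}4.png",f["image"][...,::-1])
s=S["image"][120:320,230:530,::-1];t=T["image"][90:290,220:520,::-1]
cv2.imwrite("pics/c4.png",np.hstack([cv2.resize(s,(400,267)),cv2.resize(t,(400,267))]))
E
```

```text
width 0.0619945329077566 F 30.000234246253967
carry width 0.06184405783420889 29.999240934848785
contact True 0.017862060079394414 expected 0.018
t 29.5583
True
groove contact True 0.12134564369643691
0 [ 0.9  0.5 -0.4] 1 [ 0.7  0.2 -0.6] 2 [1.1 0.4 0.1] 3 [-0.3 -0.2  0. ] 4 [-0.2 -0.1  1. ] 5 [-1.  -0.2  2.4] 6 [-0.8  0.1  0.3] 7 [-0.  -0.3  0.4] 8 [-1.9 -0.4  0. ] 9 [-2.  -0.5 -0.5] 10 [-1.1  0.2 -0.1] t 41.2
col (array([-0.00083163,  0.00094847]), array([ 59.55664825, 122.76220703]), np.float64(-0.1055053998717761))
```

View pics/c4.png

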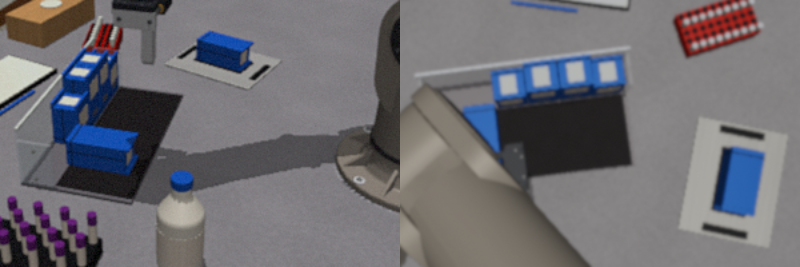

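Case 1 sits on the pad within about 1 mm and 0.1°, and case 2 lies on the apron. Continuing with a measurement before each grasp.

```bash
cat >> h.py <<'E'
def cycle(i,n,nxt=None):
    park(); T=load("top");S=load("side"); r=lying(T,SLOTS[i]); q=lying(S,SLOTS[i],thr=90); print('lying',r,'side',q,'exp',W(-.0605,SLOTS[i],0)); print('col',column(T,n) if n else '')
    if abs(r[1][0]-62)>6 or abs(r[1][1]-124)>9 or abs(r[2]-YAW)>.25 or np.linalg.norm(r[0]-q[0])>.01: print('CHECK');return False
    if not pick_place(r[0],r[2],n): return False
    if nxt is not None: tip(SLOTS[nxt])
    return True
E
python3 - <<'E'
from h import *
print(cycle(1,1,2))
S=load("side");T=load("top");print('col',column(T,2))
s=S["image"][120:320,230:530,::-1];t=T["image"][90:290,220:520,::-1]
cv2.imwrite("pics/c5.png",np.hstack([cv2.resize(s,(400,267)),cv2.resize(t,(400,267))]))
E
```

```text
lying (array([0.54767419, 0.19191141]), array([ 60.38295746, 123.98744202]), np.float32(0.09525025), 1094) side (array([0.54791815, 0.19143535]), array([ 68.59043121, 129.06221008]), np.float32(0.087913394), 750) exp [0.54665352 0.19117161 0.        ]
col (array([ 0.03841864, -0.00900582]), array([43.21856308, 59.94304276]), np.float64(86.27175793864245))
width 0.06189109715981106 F 30.000330805778503
carry width 0.06200587370668406 29.99934732913971
contact True 0.07383374897721286 expected 0.074
t 56.9583
groove contact True 0.12136826749540375
0 [ 0.6  0.4 -1. ] 1 [ 1.4 -0.2 -0.9] 2 [ 0.9 -0.5  0.8] 3 [ 1.1  0.4 -0.1] 4 [-0.  -0.6  1.2] 5 [0.9 0.7 1.3] 6 [-1.   0.2  0.6] 7 [-0.9 -0.1 -0.1] 8 [-2.1 -1.2  0.7] 9 [-2.1 -1.   0.1] 10 [-2.4 -0.5  0.4] t 68.25
True
col (array([-0.00112946,  0.00095311]), array([ 59.6109314 , 122.91846466]), np.float64(0.04044208231305636))
```

View pics/c5.png

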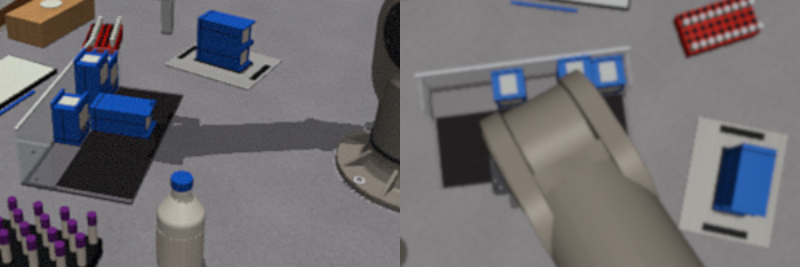

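Two cases are now stacked and case 3 lies on the apron (side crop (125,115)). The low case stands. Continuing.

Run:
```python
from h import *
print(cycle(2,2,3))
S=load("side");T=load("top");print('col',column(T,3))
s=S["image"][120:320,230:530,::-1];t=T["image"][90:290,220:520,::-1]
cv2.imwrite("pics/c6.png",np.hstack([cv2.resize(s,(400,267)),cv2.resize(t,(400,267))]))
```

```text
lying (array([0.55826758, 0.06471091]), array([ 59.73929977, 123.92528534]), np.float32(0.08978248), 1101) side (array([0.55945624, 0.06451484]), array([ 68.78013611, 130.12850952]), np.float32(0.08753514), 599) exp [0.55853602 0.06472872 0.        ]
col (array([ 0.03823764, -0.00853853]), array([42.07362366, 59.68500137]), np.float64(89.80450936229147))
width 0.06209705988076291 F 29.99746084213257
carry width 0.06200527324652945 29.995759427547455
contact True 0.12973124882354567 expected 0.13
t 83.25
groove contact True 0.12139429563924312
0 [ 1.  -0.1 -0.8] 1 [ 0.5  0.4 -0.7] 2 [ 1.1 -1.1  0.1] 3 [-0.5 -0.7 -0.4] 4 [-0.3  0.  -1. ] 5 [-0.1 -0.7  1.1] 6 [-0.9  0.8  0.5] 7 [-2.  -0.3 -0.2] 8 [-1.2 -0.1  0.8] 9 [-2.8 -0.1  0.4] 10 [-3.1  0.7 -0.5] t 94.4167
True
col (array([-0.00054047,  0.00044188]), array([ 60.46291733, 124.03277588]), np.float64(0.12941895663081246))
```

View pics/c6.png

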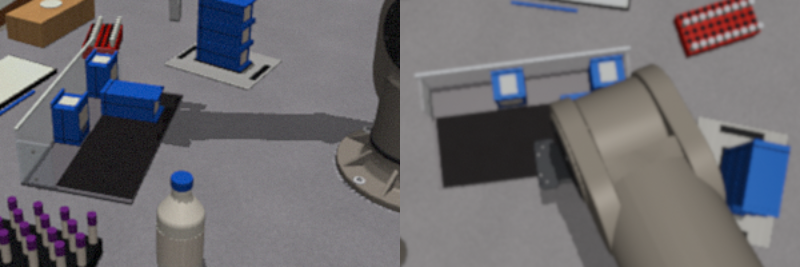

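Three are stacked and straight, the last tall case lies on the apron, and both low cases stand. Doing the last one now.

Run:
```python
from h import *
print(cycle(3,3))
robot.move_ptp(W(-.05,.05,.42),Rt(YAW)); robot.wait(1)
S=load("side");T=load("top");print('col',column(T,4),robot.read_time())
s=S["image"][70:270,230:530,::-1];t=T["image"][90:290,220:520,::-1]
cv2.imwrite("pics/c7.png",np.hstack([cv2.resize(s,(400,267)),cv2.resize(t,(400,267))]))
```

```text
lying (array([0.56418488, 0.00161362]), array([ 60.14438629, 123.77355957]), np.float32(0.09262538), 1108) side (array([0.5648006 , 0.00198122]), array([ 67.74391174, 128.75999451]), np.float32(0.0951426), 527) exp [0.56447726 0.00150727 0.        ]
col (array([ 0.04045584, -0.00947991]), array([39.38718796, 60.39741516]), np.float64(89.62491636825516))
width 0.061726876934505716 F 30.000560581684113
carry width 0.061453530495417276 29.999442100524902
contact True 0.18581046368672913 expected 0.186
t 109.2417
True
col (array([-0.00040628,  0.00039946]), array([ 60.45792389, 123.1061554 ]), np.float64(0.03413098751996459)) 112.0417
```

View pics/c7.png

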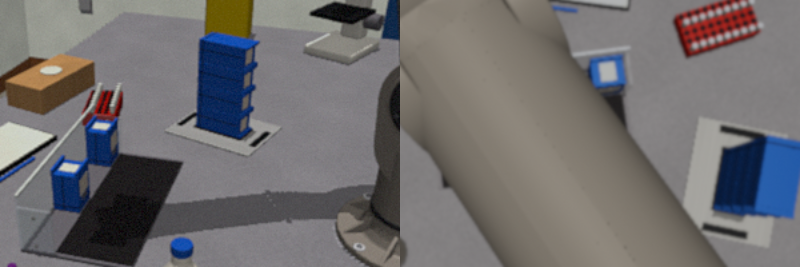

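All four cases form one straight column on the pad (side crop (225,85)). Both low cases stand in the row, and the arm is clear.

```bash
python3 -c "
from rig import robot
print(robot.sign_off())"
```

```text
the job is handed in; nothing more can be done
None
```

I tipped out all four tall cases and stacked them lying flat in one column on the pad, the top case measuring within about 1 mm and 0.1° of the pad. Both low cases still stand in the row, the bystanders were not touched, and I handed the job in at about 112 s; the hand-in returned no verdict.

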